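# Tap the weighing plate home on the kitchen scale

### The arm

A 6-joint arm with a two-finger parallel gripper is mounted at the origin on the work surface; the furniture and walls round the work are solid. World frame = base frame: x ahead of the robot, y to its left, z up, the work surface at z = 0. Lengths are in mm, angles in rad, forces in N, time in s.
With the tool pointing down it reaches from about 400 to 925 mm from the base axis. Payload 12.5 kg.
Tool frame: the origin (TCP) lies at the very end of the fingers, on their centre line; the grasp point (between the pads) lies 19 mm behind it; z points along the fingers, y is the line along which they close (so a half turn about z gives the same grasp; the last joint's range is limited). The gripper opens to 95 mm and grips with 3 to 60 N. Pads are 20 mm wide; open, the fingers measure 119 mm over their backs; the gripper's body (75 mm by 180 mm) begins 59 mm behind the grasp point.
Start: joints at [-1.356, 0.491, 1.559, -0, 1.092, -0.106], TCP at [197.102, -593.125, 214.661] pointing down, gripper open.
Joint ranges: [-3.1, 3.1], [-0.84, 2.19], [0.05, 2.79], [-1.13, 4.28], [0.06, 2.93], [-2.69, 2.69]. Speed limits (rad/s): [2.22, 2.22, 2.79, 3.14, 3.14, 3.14].

### API

Orientations are given as [roll, pitch, yaw] about the fixed x, y, z axes, in that order (R = Rz(yaw) Ry(pitch) Rx(roll)).
In Python, from cell import state, read_camera, camera_info, job_done gives the robot as it stands.
- The arm moves only by the shell command python3 -m handwheel 'ROWS'. ROWS is a JSON list of rows, 1 to 5 of them, each of 5 numbers: dx, dy, dz in mm, then a turn about the tool's z in rad, then the opening from 0.0 (shut) to 1.0 (fully open); each row is the pose to reach, as a shift and turn from the pose commanded when the command began, along the tool's axes at that moment; what a row does not reach only later rows make up. A row lasts 1/12 s, in which the tool goes at most 41.7 mm and 0.125 rad, less where a joint would pass 70% of its speed; a pose out of reach is approached as far as the arm can. The fingers move at their own pace and stop on an object; the grip force is fixed at half the most. Time passes only in rows, so rows that do not move let the fingers close. It prints the time, the measured TCP pose, the force, the opening and the grip force at its end.
- state(): the state, without advancing time (a new reading comes with each control period).
- read_camera(name): name is "scene" or "top" or "wrist"; returns (picture, depth): 480x640x3 uint8, red, green, blue; 480x640 float32, mm along the optical axis (not along the pixel's ray), 0 where there is no reading.
- camera_info(name): a dict with "vertical_fov" (degrees; the focal length in pixels is half the picture's height over the tangent of half this angle, whatever the lens; pixels are square), "cx", "cy" (the principal point, pixels), "origin" and "attitude" of the camera in the world. Camera axes: x right, y down, z forward; pixel columns grow to the right and rows downward; lengths in mm; the calibration is good to about 2 mm. A picture is of the moment at which its call begins: read the wrist's pose just before it. camera_info takes no time and is no camera call; for the wrist camera it gives the pose at the moment of the call.
- job_done(): hands the job in; it is judged then, once.
The state is a dict: "t": time; "joints": joint angles; "qvel": joint speeds; "tau": joint torques, N m; "eef_pos": TCP position; "tcp_rot": TCP orientation; "ft_force": force on the tool from outside, world axes, zero at the start; "moment": the same for the moment, N m; "opening": opening from 0.0 (shut) to 1.0 (fully open); "grip_force": force on a finger pad.
Only numpy, scipy, OpenCV 4.12 (cv2) and the standard library are available. Lean on these libraries where they do the work, as an engineer would, in place of code of your own. Each camera call takes 0.05 s, during which the arm holds its last target. There are 200 camera calls.

### The job

The steel weighing plate of the kitchen scale lies loose on its track and has come out of its seat. Without lifting it, tap it gently along the track from its two ends, left and right in turn as needed and never pressing it with more than about 20 N, until it finds its hidden seat near the middle mark and drops in level; then press the round zero button on the front of the scale fully down and let go. Leave the things around the scale where they are.

Things in the scene. Friction and masses are not known exactly. Their poses are not given: they have to be found in the camera images.
- scale: Low white kitchen scale, fixed on the worktop, 220 (x) x 260 (y) x 40 mm high. Origin: centre of its underside, at worktop height; x points to its back (away from the robot), y to its left, z up. Its front apron (top at 26 mm) bears a blank black display on the left, the zero button on the right. Behind that lies a grey deck with a track along y for the plate.
- track_mid (a point): Middle of the track, on the deck's top, 32 mm above the worktop, 20 mm behind the scale's origin; axes as the scale. Two rails along y, 8 mm wide, 200 mm long, 8 mm high, inner faces 116 mm apart, guide the plate; short dark lines on them at y = 0 are the middle mark. The deck is free to 125 mm left and right of here, so that a finger can come down beyond the plate's ends.
- seat_zone (a point): Same point, as the middle of where the hidden seat may be: two pockets in the deck, under the plate, for its two feet. The seat's middle lies at least 5 mm and at most 15 mm left or right (along y) of this point, on the track's line and square to it; which, and how far, differs every time and cannot be seen. Poses do not tell it: it is found by sliding the plate until it drops and is stopped.
- plate: Loose rectangular steel plate, 112 (x) x 170 (y) mm, about 0.35 kg: a 20 mm slab on two cross feet 4.5 mm high. Origin: centre of the underside of the feet; the slab is 4.5 to 24.5 mm above it. It lies between the rails (2 mm play each side), within 2 mm of the middle mark, out of its seat. Too wide and smooth to grasp. Sliding takes 2 to 6 N.
- plate_mid (a point): Centre of the plate's top face, 24.5 mm above its origin. Out of the seat it is 56.5 mm above the scale's origin; when the plate comes within 1.5 mm of the seat's middle it drops level by 4.5 mm to 52 mm. Pocket walls then stop it (1.5 mm play each way) and the push rises steeply: stop at about 8 N.
- plate_left (a point): Centre of the plate's left end face (y = +85 mm from its middle, 14.5 mm above its origin): push it towards -y with closed fingertips held about 10 mm above the deck, slowly.
- plate_right (a point): Centre of the plate's right end face (y = -85 mm from its middle, 14.5 mm above its origin): push it towards +y in the same way.
- zero (a joint): Travel of the round spring button on the front apron: 0 up, 0.006 m fully down; about 4 N holds it fully down; springs back when let go.
- zero_top (a point): Centre of the top of the zero button (steel, 26 mm in diameter); press straight down.
- vitamin_bottle: Bystander: small white tablet bottle with black cap, 55 mm in diameter, 95 mm high, on the worktop near the scale's right front corner. Origin: centre of its underside.
- lemon: Bystander: lemon, 74 x 59 x 57 mm, on the worktop to the right of the scale. Origin: under its centre.
- blue_packet: Bystander: small blue wrapped packet, 48 x 92 x 15 mm, on the worktop to the left of the scale. Origin: centre of its underside.
- mug: Bystander: striped mug, 90 x 121 x 97 mm, on the worktop to the right. Origin: under its middle.
There are look-alikes about, which are no part of the job. Several things have the shape of the plate; the one meant has the colours described above.

How it is judged (in metres and radians):
On the way, in this order (a step that is already met when the one before it is completed fails the run):
1. the plate has dropped level into its seat (z of plate in the frame of scale below 0.0288 m and angle between the z axis of plate and the z axis of scale, either way round below 0.02 rad), for 0.2 s.
2. the zero button is pressed fully down (value of joint zero above 0.0045 m), for 0.05 s.
At the end, for the whole second after the job is handed in: The plate lies at rest in its seat, its origin less than 28.8 mm above the scale's (27.5 is fully home, 32 is out) and level with the scale within 0.02 rad; the zero button, pressed down by more than 4.5 mm after that, is up again (under 1.5 mm) (all of step 1 and value of joint zero below 0.0015 m and linear speed of plate below 0.01 m/s); the robot touches nothing.
It fails at once if the fingers press on the plate with more than 20 N (contact force between the fingers and plate above 20 N).
It fails at once if the plate is lifted off its track (z of plate in the frame of scale above 0.042 m).
It fails at once if a thing around the scale is moved by more than 25 mm (distance of any of vitamin_bottle, lemon, blue_packet, mug from where it was at the start of the episode above 0.025 m).
It also fails if it takes over 54 s, if anything falls off the work surface, if the arm or the gripper's body presses on something with over 40 N, if the wrist force passes 120 N, or if a joint passes its speed limit or range.

## Working session

There is one attempt and no reset: what is moved stays moved. The work goes in short steps, Python scripts to look and compute and a shell command to move; the robot and the scene stay as the last step left them, time stands still between calls to the robot, and variables do not carry over. Pictures are saved under pics/ and viewed, at most 10 in all, crops included, and the job is handed in when it is done.

```bash
mkdir -p pics; ls; cat > h.py <<'E'
import numpy as np, cv2
from cell import *
from scipy.spatial.transform import Rotation as R
def cam(n):
    i=camera_info(n); f=240/np.tan(np.radians(i["vertical_fov"])/2); return i,f
def att(i):
    a=np.array(i["attitude"],float); return a if a.shape==(3,3) else R.from_euler("xyz",a).as_matrix()
def ray(n,u,v,z):
    i,f=cam(n); d=att(i)@np.array([(u-i["cx"])/f,(v-i["cy"])/f,1]); o=np.array(i["origin"]); return o+d*(z-o[2])/d[2]
def cloud(n,dep):
    i,f=cam(n); v,u=np.mgrid[:480,:640]; p=np.stack([(u-i["cx"])/f*dep,(v-i["cy"])/f*dep,dep],-1)
    return p@att(i).T+np.array(i["origin"])
E
python3 - <<'E'
from h import *
print(state())
for n in("scene","top"):
    print(camera_info(n)); p,d=read_camera(n); np.savez(n,p=p,d=d); cv2.imwrite(f"pics/{n}0.png",p[:,:,::-1])
E
```

```text
pics
{'t': 0.0, 'joints': array([-1.35559106e+00,  4.91554868e-01,  1.55943985e+00,  1.09263188e-05,
        1.09166689e+00, -1.05588964e-01]), 'qvel': array([-1.86751639e-04,  1.59790241e-03,  4.82310157e-04,  6.67399527e-04,
       -2.53041719e-04,  4.35429014e-05]), 'tau': array([ 2.43028808e-03, -6.12638426e+01, -2.58182716e+01,  6.93232007e-02,
        4.82455327e-02, -8.25799111e-05]), 'eef_pos': array([ 197.05643772, -592.87954904,  214.06795962]), 'tcp_rot': array([-3.14053067e+00, -1.22296728e-04,  3.20789120e-01]), 'ft_force': array([-0.54441981,  0.55824162, -0.55766058]), 'moment': array([-0.02098983,  0.04052196, -0.01221643]), 'grip_force': 0.0, 'opening': 0.9983825573891294}
{'vertical_fov': 50.30835865840704, 'cx': 317.78575800213446, 'cy': 242.75568913944494, 'origin': array([-490.74288271,  227.62167176,  666.68942692]), 'attitude': array([-2.06796267e+00,  4.01381469e-05, -2.05589270e+00])}
{'vertical_fov': 44.06366432402082, 'cx': 317.1769487833162, 'cy': 239.97998691688653, 'origin': array([ 205.93163371, -265.19252926, 1463.38719225]), 'attitude': array([-2.9622792 ,  0.02132821, -1.58168498])}
```

View pics/top0.png

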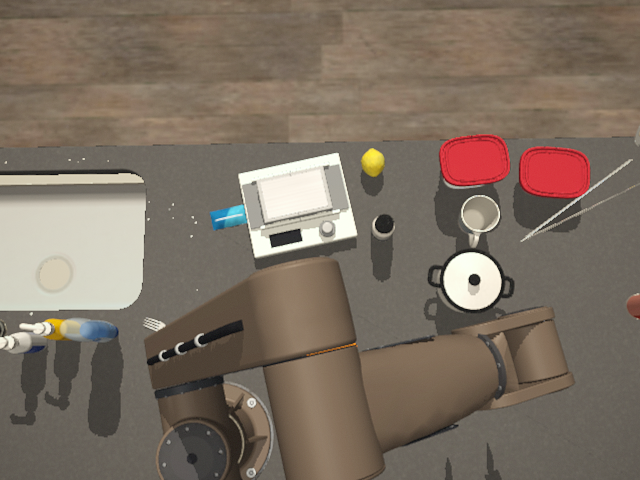

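View pics/scene0.png

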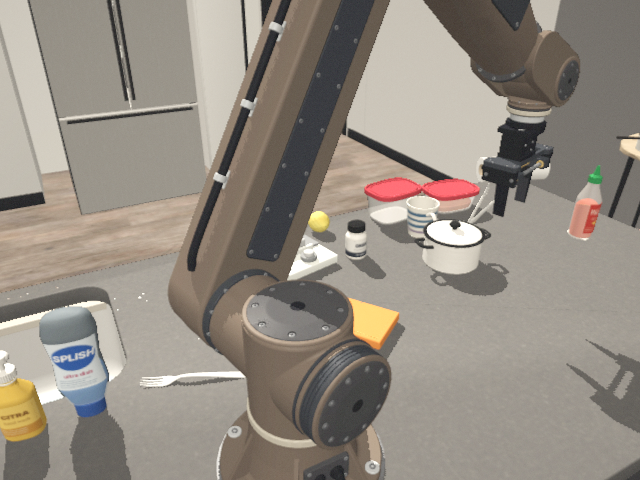

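Top view: the scale is around (297,207), with the pale plate on its deck at (294,193), the display at (286,238) and the button at (327,229). Bystanders are the lemon (372,162), bottle (383,227), packet (228,216) and mug (480,215). Possible plate look-alikes are the red lids (475,160) and (555,172), plus the orange slab at (365,325) in the scene view. I choose the pale slab on the deck and will check it in a crop.

```bash
python3 - <<'E'
from h import *
z=np.load("top.npz"); p,d=z["p"],z["d"]; c=cloud("top",d)
sub=(slice(140,270),slice(200,410))
cv2.imwrite("pics/crop1.png",cv2.resize(p[sub][:,:,::-1],None,fx=3.8,fy=3.8,interpolation=cv2.INTER_CUBIC))
for u,v in[(294,193),(275,185),(310,200),(327,229),(286,238),(250,200),(335,180),(255,245),(383,227),(420,230)]: print(u,v,p[v,u],c[v,u].round(1))
m=np.zeros((480,640),np.uint8); m[sub]=(c[sub][...,2]>49)&(c[sub][...,2]<66)
m[:, 360:]=0
n,l,s,ce=cv2.connectedComponentsWithStats(m)
k=1+s[1:,4].argmax(); pts=c[l==k]; print(s[k],pts[:,2].mean(),pts[:,2].std())
r=cv2.minAreaRect(pts[:,:2].astype(np.float32)); print("plate",r)
m=np.zeros((480,640),np.uint8); m[sub]=(c[sub][...,2]>18)&(c[sub][...,2]<66)
m=cv2.morphologyEx(m,cv2.MORPH_OPEN,np.ones((5,5)))
n,l,s,ce=cv2.connectedComponentsWithStats(m)
k=1+s[1:,4].argmax(); pts=c[l==k];print(s[k])
r=cv2.minAreaRect(pts[:,:2].astype(np.float32)); print("scale",r)
E
```

```text
294 193 [251 245 233] [ 579.1 -182.5   56.3]
275 185 [251 243 231] [ 600.5 -135.7   55.2]
310 200 [253 248 237] [ 559.9 -221.6   60. ]
327 229 [226 220 208] [ 489.5 -262.    48.7]
286 238 [50 49 50] [ 473.2 -160.4   24.6]
250 200 [170 166 157] [571.  -70.4  25.7]
335 180 [168 165 157] [ 618.7 -283.7   27.3]
255 245 [253 255 244] [455.9 -84.4  29.5]
383 227 [41 42 40] [ 483.8 -394.1   91. ]
420 230 [112 106  97] [ 494.4 -495.9   -6.2]
[ 256  165   77   58 3040] 56.28660016502222 2.939211684425321
plate ((579.1558227539062, -182.35299682617188), (114.50982666015625, 169.97467041015625), 12.0419921875)
[ 239  153  118  103 8714]
scale ((560.388671875, -188.067138671875), (221.70509338378906, 259.8213195800781), 11.628581047058105)
```

View pics/crop1.png

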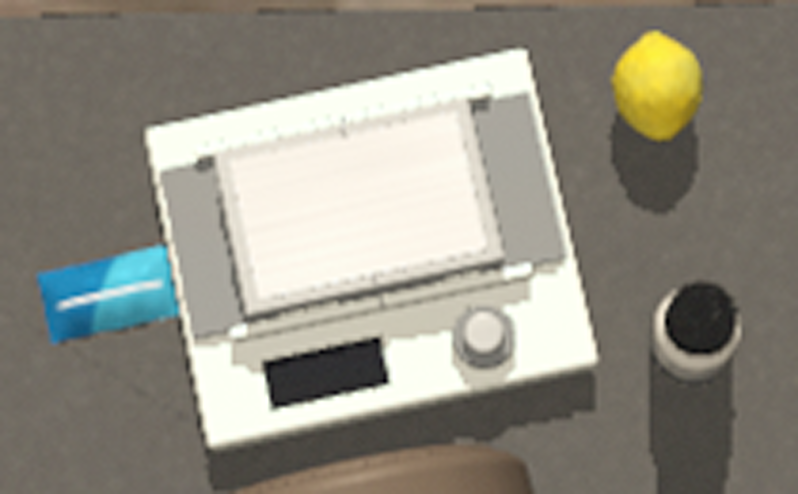

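The crop confirms a pale steel slab between rails on the grey deck with mid marks. It measures 114x170 mm at z≈56, and its centre agrees with the scale's geometry (yaw ≈ 0.206). I'll turn the tool to the scale's axes, shut the fingers and move over it.

```bash
python3 -m handwheel '[[0,0,0,0.115,0],[0,0,-50,0.115,0]]'; python3 -m handwheel '[[30,-21.5,0,0,0],[60,-43,0,0,0],[90,-64.5,0,0,0],[120,-86,0,0,0],[150,-107.5,0,0,0]]'; python3 -m handwheel '[[30,-21.5,0,0,0],[60,-43,0,0,0],[90,-64.5,0,0,0],[120,-86,0,0,0],[150,-107.5,0,0,0]]'
python3 -m handwheel '[[30,-21.5,0,0,0],[60,-43,0,0,0],[90,-64.5,0,0,0],[120,-86,0,0,0],[150,-107.5,0,0,0]]';python3 -m handwheel '[[0,0,0,0,0],[0,0,0,0,0]]'
python3 - <<'E'
from h import *
print(state()); print(camera_info("wrist")); p,d=read_camera("wrist"); np.savez("w1",p=p,d=d); cv2.imwrite("pics/w1.png",p[:,:,::-1])
E
```

```text
t: 0.27
eef_pos: [196.4, -590.6, 249.6]
tcp_rot: [-3.129, 0.0, 0.199]
ft_force: [-0.6, -0.2, -0.2]
opening: 0.912
grip_force: 0.0
t: 0.68
eef_pos: [322.7, -455.7, 256.1]
tcp_rot: [-3.141, 0.0, 0.205]
ft_force: [0.5, -0.5, 0.9]
opening: 0.567
grip_force: 0.0
t: 1.1
eef_pos: [447.7, -319.7, 256.2]
tcp_rot: [-3.141, 0.0, 0.206]
ft_force: [1.0, -0.3, 0.5]
opening: 0.213
grip_force: 0.0
t: 1.52
eef_pos: [572.6, -183.8, 256.1]
tcp_rot: [-3.141, 0.0, 0.206]
ft_force: [0.0, -0.8, 0.1]
opening: 0.006
grip_force: 0.0
t: 1.68
eef_pos: [572.4, -183.9, 255.7]
tcp_rot: [-3.141, 0.001, 0.209]
ft_force: [-0.6, -0.0, -0.5]
opening: 0.003
grip_force: 0.0
{'t': 1.6833, 'joints': array([-4.20659456e-01,  4.19599518e-01,  1.56599288e+00, -1.49028399e-04,
        1.15697241e+00,  9.41357995e-01]), 'qvel': array([-0.04796844, -0.01339688,  0.02087624, -0.0075574 , -0.00215824,
       -0.0170716 ]), 'tau': array([ 2.37555385e+00, -5.72400534e+01, -2.77439010e+01,  2.31327424e-01,
       -4.46056144e-02,  2.68628821e-01]), 'eef_pos': array([ 572.37160419, -183.90507208,  255.65108918]), 'tcp_rot': array([-3.14113061e+00,  8.66142211e-04,  2.08839068e-01]), 'ft_force': array([-0.64354041, -0.01508013, -0.47910423]), 'moment': array([0.03580586, 0.01501225, 0.01586301]), 'grip_force': 0.0, 'opening': 0.003331157815448704}
{'vertical_fov': 68.82164348261355, 'cx': 317.222033778079, 'cy': 244.27372167867776, 'origin': array([ 641.91568555, -170.28517665,  426.26931026]), 'attitude': array([ 2.88786260e+00, -7.72690388e-04, -1.36218529e+00])}
```

View pics/w1.png

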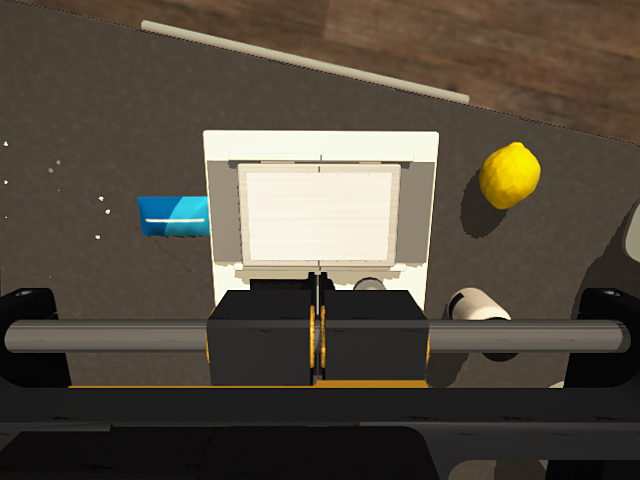

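```bash
python3 - <<'E'
from h import *
z=np.load("w1.npz"); p,d=z["p"],z["d"]; c=cloud("wrist",d)
z0=c[...,2]
m=((z0>51)&(z0<62)&(c[...,0]>480)&(c[...,0]<690)&(c[...,1]>-300)&(c[...,1]<-60)).astype(np.uint8)
m=cv2.morphologyEx(m,cv2.MORPH_OPEN,np.ones((5,5)))
n,l,s,ce=cv2.connectedComponentsWithStats(m)
for k in 1+np.argsort(-s[1:,4])[:4]:
    q=c[l==k]; print(s[k],q.mean(0).round(1),q[:,2].std().round(2),cv2.minAreaRect(q[:,:2].astype(np.float32)))
m=((z0>15)&(z0<62)&(c[...,0]>400)&(c[...,0]<720)&(c[...,1]>-345)&(c[...,1]<-30)).astype(np.uint8)
m=cv2.morphologyEx(m,cv2.MORPH_OPEN,np.ones((7,7)))
n,l,s,ce=cv2.connectedComponentsWithStats(m)
k=1+s[1:,4].argmax(); q=c[l==k]; print(s[k],cv2.minAreaRect(q[:,:2].astype(np.float32)))
E
```

```text
[  237   164   164   103 16181] [ 579.5 -186.2   57.8] 0.86 ((576.9078979492188, -186.6583251953125), (111.09162902832031, 170.146728515625), 11.862524032592773)
[  204   130   235   174 35064] ((566.7901611328125, -190.77764892578125), (203.0213165283203, 260.6741943359375), 11.305219650268555)
```

The wrist view lines up with the scale. The plate spans columns 238–400 and rows 164–266, the mid marks are near column 319, and the button sits partly behind the gripper at (370,285). Plate size (111x170) and height (57.8) agree with what was given. I'll go beyond the left end and descend.

```bash
python3 -m handwheel '[[5,-35,0,0,0],[5,-70,0,0,0],[5,-103,0,0,0],[5,-103,40,0,0],[5,-103,80,0,0]]';python3 -m handwheel '[[0,0,40,0,0],[0,0,80,0,0],[0,0,110,0,0],[0,0,110,0,0],[0,0,110,0,0]]'
python3 -m handwheel '[[0,0,8,0,0],[0,0,16,0,0],[0,0,21,0,0],[0,0,21,0,0]]'
cat > chk.py <<'E'
from h import *
import sys
s=state(); f=s["ft_force"]; p=s["eef_pos"]; y=0.206
b=-np.sin(y)*p[0]+np.cos(y)*p[1]; fb=-np.sin(y)*f[0]+np.cos(y)*f[1]
print("t",round(s["t"],2),"b",b.round(2),"z",p[2].round(1),"Fb",fb.round(2),"Fz",f[2].round(2))
sys.exit(abs(fb)>float(sys.argv[1]) if len(sys.argv)>1 else 0)
E
python3 chk.py; python3 - <<'E'
from h import *
p,d=read_camera("wrist");cv2.imwrite("pics/w2.png",p[:,:,::-1])
E
```

```text
t: 2.15
eef_pos: [555.6, -83.5, 177.6]
tcp_rot: [3.139, -0.005, 0.207]
ft_force: [2.7, -1.8, -0.7]
opening: 0.004
grip_force: 0.0
t: 2.57
eef_pos: [554.8, -84.6, 65.9]
tcp_rot: [-3.141, 0.002, 0.204]
ft_force: [0.7, 0.7, 0.4]
opening: 0.005
grip_force: 0.0
t: 2.9
eef_pos: [555.5, -83.7, 45.2]
tcp_rot: [3.141, -0.0, 0.206]
ft_force: [-0.3, -0.4, 0.7]
opening: 0.005
grip_force: 0.0
t 2.9 b -195.56 z 45.2 Fb -0.39 Fz 0.71
```

View pics/w2.png

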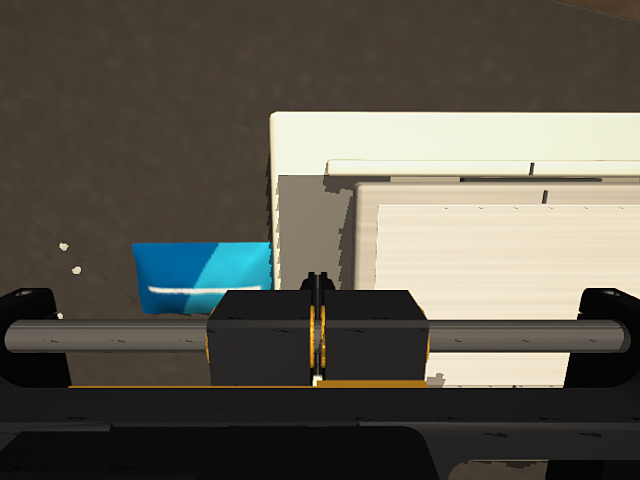

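The fingertips (about 318,275) are over the free deck, between its left edge (275) and the plate's left end (355). Now a slow push towards −y, with a force check after each command.

```bash
H="python3 -m handwheel"
python3 -m handwheel '[[0,1,0,0,0],[0,2,0,0,0],[0,3,0,0,0]]' >/dev/null; python3 chk.py 7 &&
python3 -m handwheel '[[0,0.5,0,0,0],[0,1,0,0,0]]' >/dev/null; python3 chk.py 7 &&
python3 -m handwheel '[[0,0.5,0,0,0],[0,1,0,0,0]]' >/dev/null; python3 chk.py 7 &&
python3 -m handwheel '[[0,0.5,0,0,0],[0,1,0,0,0]]' >/dev/null; python3 chk.py 7 &&
python3 -m handwheel '[[0,0.5,0,0,0],[0,1,0,0,0]]' >/dev/null; python3 chk.py 7 &&
python3 -m handwheel '[[0,0.5,0,0,0],[0,1,0,0,0]]' >/dev/null; python3 chk.py 7 &&
python3 -m handwheel '[[0,0.5,0,0,0],[0,1,0,0,0]]' >/dev/null; python3 chk.py 7
```

```text
t 3.2 b -198.65 z 45.7 Fb 0.24 Fz 0.63
t 3.2 b -198.65 z 45.7 Fb 0.24 Fz 0.63
t 3.2 b -198.65 z 45.7 Fb 0.24 Fz 0.63
t 3.2 b -198.65 z 45.7 Fb 0.24 Fz 0.63
t 3.2 b -198.65 z 45.7 Fb 0.24 Fz 0.63
t 3.2 b -198.65 z 45.7 Fb 0.24 Fz 0.63
t 3.2 b -198.65 z 45.7 Fb 0.24 Fz 0.63False
False
False
False
False
False
False
```

```bash
sed -i 's/sys.exit(\(.*\))$/sys.exit(int(\1))/' chk.py; set -o pipefail
python3 -m handwheel '[[0,0.7,0,0,0],[0,1.5,0,0,0]]' >/dev/null && python3 chk.py 7 &&
python3 -m handwheel '[[0,0.7,0,0,0],[0,1.5,0,0,0]]' >/dev/null && python3 chk.py 7 &&
python3 -m handwheel '[[0,0.5,0,0,0],[0,1,0,0,0]]' >/dev/null && python3 chk.py 7 &&
python3 -m handwheel '[[0,0.5,0,0,0],[0,1,0,0,0]]' >/dev/null && python3 chk.py 7 &&
python3 -m handwheel '[[0,0.5,0,0,0],[0,1,0,0,0]]' >/dev/null && python3 chk.py 7 &&
python3 -m handwheel '[[0,0.5,0,0,0],[0,1,0,0,0]]' >/dev/null && python3 chk.py 7 &&
python3 -m handwheel '[[0,0.5,0,0,0],[0,1,0,0,0]]' >/dev/null && python3 chk.py 7
```

```text
t 3.37 b -200.13 z 45.4 Fb 0.61 Fz 0.6
t 3.53 b -201.59 z 45.3 Fb -0.59 Fz -0.23
t 3.7 b -202.58 z 45.3 Fb -0.98 Fz 0.36
t 3.87 b -203.53 z 45.3 Fb 0.2 Fz 0.12
t 4.03 b -204.57 z 45.3 Fb -0.83 Fz -0.18
t 4.2 b -205.54 z 45.3 Fb -0.5 Fz 0.07
t 4.37 b -206.34 z 45.3 Fb 1.78 Fz -0.04
```

```bash
python3 -m handwheel '[[0,0.5,0,0,0],[0,1,0,0,0]]' >/dev/null && python3 chk.py 7 &&
python3 -m handwheel '[[0,0.5,0,0,0],[0,1,0,0,0]]' >/dev/null && python3 chk.py 7 &&
python3 -m handwheel '[[0,0.5,0,0,0],[0,1,0,0,0]]' >/dev/null && python3 chk.py 7 &&
python3 -m handwheel '[[0,0.5,0,0,0],[0,1,0,0,0]]' >/dev/null && python3 chk.py 7 &&
python3 -m handwheel '[[0,0.5,0,0,0],[0,1,0,0,0]]' >/dev/null && python3 chk.py 7 &&
python3 -m handwheel '[[0,0.5,0,0,0],[0,1,0,0,0]]' >/dev/null && python3 chk.py 7 &&
python3 -m handwheel '[[0,0.5,0,0,0],[0,1,0,0,0]]' >/dev/null && python3 chk.py 7 &&
python3 -m handwheel '[[0,0.5,0,0,0],[0,1,0,0,0]]' >/dev/null && python3 chk.py 7
```

```text
t 4.53 b -207.38 z 45.3 Fb 2.28 Fz 0.33
t 4.7 b -208.48 z 45.3 Fb 1.04 Fz 0.4
t 4.87 b -209.54 z 45.3 Fb 1.88 Fz 0.02
t 5.03 b -210.59 z 45.3 Fb 2.4 Fz -0.02
t 5.2 b -211.58 z 45.3 Fb 2.23 Fz 0.28
t 5.37 b -212.57 z 45.3 Fb 1.76 Fz -0.11
t 5.53 b -213.79 z 45.3 Fb -0.86 Fz -0.2
t 5.7 b -214.73 z 45.3 Fb 0.06 Fz -0.36
```

The resistance vanished near b = −213.8, so the plate may have dropped. I'll continue carefully.

```bash
python3 -m handwheel '[[0,0.4,0,0,0],[0,0.8,0,0,0]]' >/dev/null && python3 chk.py 4.5 &&
python3 -m handwheel '[[0,0.4,0,0,0],[0,0.8,0,0,0]]' >/dev/null && python3 chk.py 4.5 &&
python3 -m handwheel '[[0,0.4,0,0,0],[0,0.8,0,0,0]]' >/dev/null && python3 chk.py 4.5 &&
python3 -m handwheel '[[0,0.4,0,0,0],[0,0.8,0,0,0]]' >/dev/null && python3 chk.py 4.5
python3 - <<'E'
from h import *
p,d=read_camera("wrist"); c=cloud("wrist",d); np.savez("w3",p=p,d=d);cv2.imwrite("pics/w3.png",p[:,:,::-1])
q=c[220:280,400:560]; print(q[...,2].mean(), q[...,2].std())
q=c[220:280,290:330]; print("deck",np.median(q[...,2]))
q=c[125:150,300:620]; print("rim",np.median(q[...,2]))
E
```

```text
t 5.87 b -215.41 z 45.3 Fb 0.23 Fz -0.0
t 6.03 b -216.03 z 45.3 Fb 3.61 Fz 1.64
t 6.2 b -216.69 z 45.3 Fb 2.12 Fz 1.23
t 6.37 b -217.61 z 45.3 Fb 2.9 Fz 0.63
54.01030142715822 10.092083055495745
deck 32.80222805404928
rim 26.726532864318585
```

View pics/w3.png

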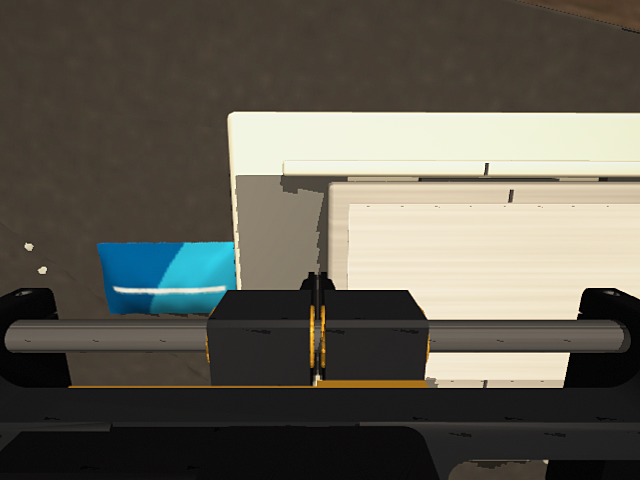

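The plate has moved right relative to the mid mark: its own mark is at (511,196), the rail's at (487,168). Next, the plate height against the deck.

```bash
python3 - <<'E'
from h import *
z=np.load("w3.npz"); p,d=z["p"],z["d"]; i,f=cam("wrist")
v,u=np.mgrid[:480,:640]; P=np.stack([(u-i["cx"])/f*d,(v-i["cy"])/f*d,d],-1)@att(i).T+np.array(i["origin"])
for n,(a,b,e,g) in dict(deck=(200,280,240,290),plateL=(215,280,352,400),plateM=(215,280,420,480),plateR=(215,280,520,620),rim=(122,155,245,600)).items():
    q=P[a:b,e:g][d[a:b,e:g]>0]; print(n,q.mean(0).round(1),np.median(q[:,2]).round(2),q[:,2].std().round(2),len(q))
E
```

```text
deck [579.8 -73.5  32.6] 32.64 0.71 3984
plateL [ 592.6 -128.4   53.3] 53.33 0.61 3104
plateM [ 599.9 -163.2   53.4] 53.38 0.61 3885
plateR [ 611.7 -219.7   53.4] 53.44 0.61 6472
rim [ 648.3 -143.7   26.7] 26.71 0.68 11669
```

The plate top is level at ≈20.7 mm above the deck (out would be 24.5, home is 20), so it appears seated. I'll confirm with a gentle push to the pocket wall.

```bash
python3 -m handwheel '[[0,0.2,0,0,0],[0,0.4,0,0,0]]' >/dev/null && python3 chk.py 5 &&
python3 -m handwheel '[[0,0.2,0,0,0],[0,0.4,0,0,0]]' >/dev/null && python3 chk.py 5 &&
python3 -m handwheel '[[0,0.2,0,0,0],[0,0.4,0,0,0]]' >/dev/null && python3 chk.py 5 &&
python3 -m handwheel '[[0,0.2,0,0,0],[0,0.4,0,0,0]]' >/dev/null && python3 chk.py 5 &&
python3 -m handwheel '[[0,0.2,0,0,0],[0,0.4,0,0,0]]' >/dev/null && python3 chk.py 5
```

```text
t 6.58 b -218.1 z 45.3 Fb 1.52 Fz 0.96
t 6.75 b -218.24 z 45.3 Fb 6.83 Fz 2.41
```

The force rises steeply at the pocket wall, so the plate is seated. I'll back off, rise, and move where the wrist camera sees the button and the whole plate.

```bash
python3 -m handwheel '[[0,-4,0,0,0],[0,-8,0,0,0],[0,-8,-35,0,0],[0,-8,-75,0,0],[0,-8,-115,0,0]]' >/dev/null; python3 chk.py
python3 -m handwheel '[[0,0,-35,0,0],[-26,27,-45,0,0],[-52,54,-45,0,0],[-78,81,-45,0,0],[-104,108,-45,0,0]]'>/dev/null
python3 -m handwheel '[[-23,22,0,0,0],[-23,32,0,0,0],[-23,32,0,0,0],[-23,32,0,0,0]]'
python3 - <<'E'
from h import *
i=camera_info("wrist"); p,d=read_camera("wrist"); np.savez("w4",p=p,d=d,o=i["origin"],A=att(i)); cv2.imwrite("pics/w4.png",p[:,:,::-1])
print(state()["eef_pos"],state()["tcp_rot"])
E
```

```text
t 7.17 b -210.12 z 161.2 Fb -0.98 Fz -0.14
t: 7.92
eef_pos: [463.1, -261.3, 205.2]
tcp_rot: [3.141, -0.0, 0.205]
ft_force: [0.6, 0.1, -0.3]
opening: 0.002
grip_force: 0.0
[ 463.28377466 -260.60925796  205.19064943] [-3.14157182e+00  1.69664222e-05  2.06006120e-01]
```

View pics/w4.png

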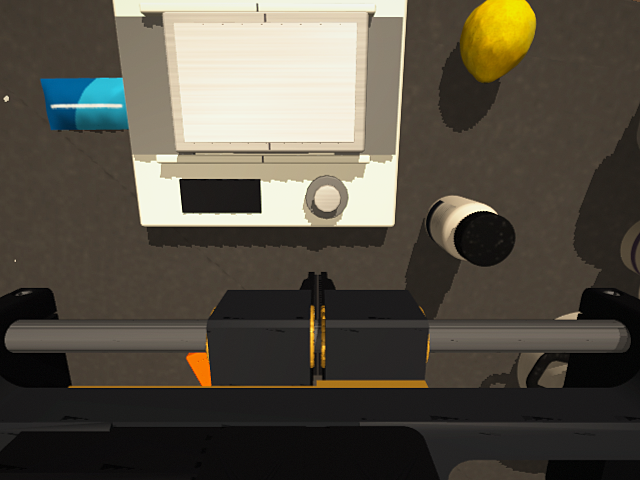

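The plate lies flat between the rails. The button is at (327,198), a light cap inside a grey ring, right of the display at (220,196). The bottle is at (470,232) and has not moved.

```bash
python3 - <<'E'
from h import *
z=np.load("w4.npz"); p,d=z["p"],z["d"]; i,f=cam("wrist")
v,u=np.mgrid[:480,:640]; P=np.stack([(u-i["cx"])/f*d,(v-i["cy"])/f*d,d],-1)@z["A"].T+z["o"]
for n,(a,b,e,g) in dict(cap=(192,205,320,334),ring=(179,185,320,334),apron=(190,215,270,298),deck=(40,140,138,160),pl=(30,135,185,220),pr=(30,135,310,345),pt=(30,50,190,350),pb=(120,138,190,350)).items():
    q=P[a:b,e:g][d[a:b,e:g]>0]; print(n,q.mean(0).round(1),np.median(q[:,2]).round(2),q[:,2].std().round(2))
B=(P[...,2]>37)&(u>300)&(u<352)&(v>172)&(v<222); q=P[B]; print("btn>37",q.mean(0),u[B].mean(),v[B].mean(),B.sum(),cv2.minEnclosingCircle(q[:,:2].astype(np.float32)))
print(ray("wrist",327,198,q[:,2].mean()))
E
```

```text
cap [ 495.3 -264.9   48.7] 48.77 0.65
ring [ 509.5 -262.1   38.6] 38.5 0.82
apron [ 480.1 -224.8   26.7] 26.66 0.73
deck [556.4 -86.8  32.4] 32.43 0.8
pl [ 570.1 -140.5   53.1] 53.11 0.77
pr [ 591.7 -244.5   53.2] 53.2 0.77
pt [ 614.2 -191.1   53.1] 53.13 0.79
pb [ 545.2 -203.1   53.2] 53.21 0.75
btn>37 [ 495.4402152  -265.4120094    42.87036244] 326.93098591549295 197.14295774647888 1420 ((505.02972412109375, -262.664306640625), 31.263124465942383)
[ 494.86505088 -264.90884127   42.87036244]
```

```bash
python3 -m handwheel '[[30.4,10.9,0,0,0],[30.4,10.9,40,0,0],[30.4,10.9,80,0,0],[30.4,10.9,120,0,0],[30.4,10.9,148,0,0]]'>/dev/null
python3 -m handwheel '[[0,0,0,0,0],[0,0,0,0,0]]' 
python3 -m handwheel '[[0,0,2,0,0],[0,0,4,0,0],[0,0,6,0,0],[0,0,8,0,0],[0,0,8,0,0]]'>/dev/null; python3 chk.py
python3 -m handwheel '[[0,0,1,0,0],[0,0,2,0,0],[0,0,2,0,0]]'>/dev/null; python3 chk.py
python3 -m handwheel '[[0,0,1,0,0],[0,0,2,0,0],[0,0,2,0,0]]'>/dev/null; python3 chk.py
```

```text
t: 8.55
eef_pos: [495.2, -264.4, 56.8]
tcp_rot: [-3.14, 0.002, 0.207]
ft_force: [0.3, 0.2, 1.4]
opening: 0.011
grip_force: 0.0
t 8.97 b -361.5 z 49.8 Fb -0.48 Fz -1.01
t 9.22 b -361.56 z 47.4 Fb -0.81 Fz 1.15
t 9.47 b -361.53 z 45.3 Fb -0.87 Fz 2.1
```

```bash
python3 -m handwheel '[[0,0,1,0,0],[0,0,2,0,0],[0,0,2,0,0]]'>/dev/null; python3 chk.py
python3 -m handwheel '[[0,0,0.7,0,0],[0,0,1.4,0,0],[0,0,1.4,0,0]]'>/dev/null; python3 chk.py
python3 - <<'E'
from h import *
print([round(float(state()["ft_force"][2]),2)])
E
```

```text
t 9.72 b -361.56 z 43.2 Fb -1.67 Fz 3.51
t 9.97 b -361.53 z 42.2 Fb -0.87 Fz 6.32
[6.32]
```

```bash
python3 -m handwheel '[[0,0,0.6,0,0],[0,0,0.6,0,0],[0,0,0.6,0,0]]'>/dev/null; python3 chk.py
python3 -m handwheel '[[0,0,-10,0,0],[0,0,-35,0,0],[0,0,-70,0,0],[0,0,-110,0,0],[0,0,-150,0,0]]'>/dev/null
python3 -m handwheel '[[-30,-11,0,0,0],[-30,-11,-13,0,0],[-30,-11,-13,0,0],[-30,-11,-13,0,0]]'; python3 chk.py
python3 - <<'E'
from h import *
i=camera_info("wrist"); A=att(i);o=i["origin"]; p,d=read_camera("wrist"); cv2.imwrite("pics/w5.png",p[:,:,::-1]); _,f=cam("wrist")
v,u=np.mgrid[:480,:640]; P=np.stack([(u-i["cx"])/f*d,(v-i["cy"])/f*d,d],-1)@A.T+o
for n,(a,b,e,g) in dict(cap=(192,203,321,333),deck=(40,140,138,160),pl=(30,135,185,220),pr=(30,135,310,345)).items(): print(n,np.median(P[a:b,e:g,2]))
E
```

```text
t 10.22 b -361.55 z 42.1 Fb 0.68 Fz 13.15
t: 10.97
eef_pos: [463.5, -261.2, 204.7]
tcp_rot: [3.141, -0.001, 0.206]
ft_force: [-0.8, -0.1, -0.4]
opening: 0.004
grip_force: 0.0
t 10.97 b -350.53 z 204.7 Fb 0.04 Fz -0.43
cap 48.56653582538931
deck 32.45140122361687
pl 53.09061778185264
pr 53.22637389974244
```

View pics/w5.png

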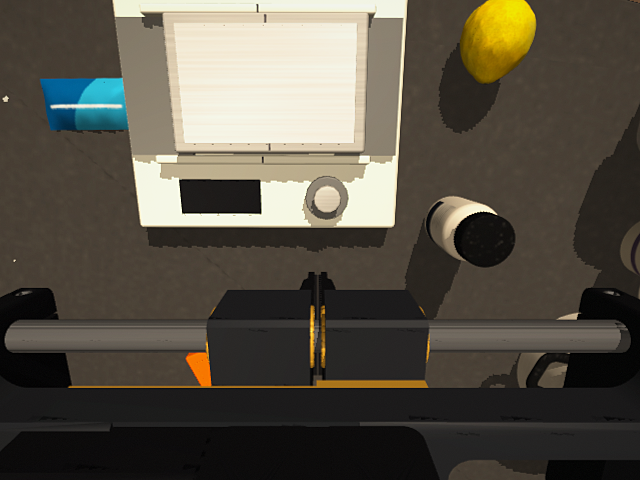

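The plate is still level and seated, the button at (327,198) is back up at 48.6 mm, the bystanders in view (packet, lemon, bottle) have not moved, and the arm is clear.

```bash
python3 -c "
from cell import *
print(job_done())"
```

```text
the job is handed in; nothing more can be done
None
```

I handed the job in at about 11 s of the 54 s allowed: the plate dropped level into its seat and stopped at the pocket wall (highest push reading 6.8 N), then the zero button was pressed to its stop and sprang back up; no verdict was returned.

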